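# Release a die trolley and catch it gently on a sloping rail

### The job

Press the thumb pad of the spring clip so that the trolley with the plaster die runs down the rail, and let it roll freely until its bumper has come out of the burr guard. Then catch it gently by its rubber bumper, giving way with it (a hand that just stands in its path hits too hard: keep every touch under 4 N), and hold it still on the slope for two seconds, clearly short of the end stop (30 mm or more). Then ease it down slowly until it rests against the stop and take the hand away; leave the tray, dappen holder and weight alone.

Things in the scene. Friction and masses are not known exactly. Their poses are not given: they have to be found in the camera images.
- rail: fixed sloping aluminium rail on two feet, track 620 long, 50 wide (all mm). Origin on the bench under its middle; its x axis is level and points downhill, z up, y to the left of x. The track top is 75 above the bench at x=0 and drops 0.0524 rad (3 deg) towards +x: z = 75 - 0.0524 x. The clip's release rod runs beside it at y=-62, top 48 above the track, x=-257 to 70.
- guard_end (a point): point on the track surface at the downhill end of the matte grey burr guard (rail x=0, y=0). The guard is an arch of 6 mm bars over the upper stretch from there to x=-228, 78 wide, its top 85 above the track. Downhill of it nothing stands over the track but the stop.
- stop (a point): point on the track surface at the uphill face of the rubber end stop (rail x=265, y=0), a block 18 long, 46 wide and 12 high above the track. The trolley's chassis stops on it; the bumper then stands 7 past this face, above the block, so fingertips must stay more than 12 above the track.
- trolley: wheeled steel trolley 44 wide with a yellow plaster die (top 67 above the track) that rolls along the rail only. Origin on the track under its middle, x axis down the slope. At rail x=-0.198 m in the clip, +0.220 against the stop. Mass 0.83 kg nominal (hidden 0.75 to 1.4 times), drag 1.4 N per m/s: starts at 0.51 m/s2, leaves the guard after 0.9 to 1.1 s at 0.2 to 0.28 m/s.
- bumper (a point): centre of the face of the trolley's rubber front bumper, 52 ahead of the trolley's origin in the rail's frame and 36 above the track. The face is 40 wide, from 14 to 58 above the track, and looks downhill; it comes out of the guard at rail x=0. The bumper plate is sprung: 12 of travel, 2500 N/m, damping 18 N per m/s. A hit at 0.1 m/s costs 3 to 4.5 N.
- pad (a point): centre of the top of the clip's steel thumb pad, 40 along the rail by 36 across, near rail x=50, y=-112, 48 above the track. It swings down about the release rod 50 away: 1.5 N to start, about 5 N fully down (16). Pressed 10 or more it lifts the tooth off the trolley's peg; keep it down until the trolley has run 20, else it may catch again. It springs back.
- tray: loose pink acrylic tray 110 x 160 x 25, on the bench beyond the rail; origin under its centre. Leave alone.
- dappen: loose chrome dappen holder, 52 wide and 40 high, on the bench beyond the rail; origin under its centre. Leave alone.
- weight: loose small bronze weight, 40 wide and 52 high with a neck, on the bench; origin under its centre. Leave alone.

How it is judged:
By the outcome, as a careful person would: the job done as asked, in the order asked, and still so for the second after the job is handed in, with the robot touching nothing.
It also fails if it takes over 42 s, if anything falls off the work surface, if the arm or the gripper's body presses on something with over 40 N, if the wrist force passes 120 N, or if a joint passes its speed limit or range.

### The arm

A 6-joint arm with a two-finger parallel gripper is mounted at the origin on the work surface. World frame = base frame: x ahead of the robot, y to its left, z up, the work surface at z = 0. Lengths are in m, angles in degrees, forces in N, time in s.
With the tool pointing down it reaches from about 0.375 to 0.975 m from the base axis. Payload 3.8 kg.
Tool frame: the origin (TCP) lies at the very end of the fingers, on their centre line; the grasp point (between the pads) lies 19 mm behind it; y points along the fingers, z is the direction in which the jaws open and shut, and the axes are right-handed (so a half turn about y gives the same grasp; the last joint's range is limited). The gripper opens to 88 mm and grips with 3 to 60 N. Pads are 18 mm wide; open, the fingers measure 123 mm over their backs; the gripper's body (75 mm by 187 mm) begins 45 mm behind the grasp point.
Start: joints at [68.703, 15.12, 91.902, -0, 72.978, -2.114], TCP at [0.222, 0.638, 0.239] pointing down, gripper open.
Joint ranges: [-150.88, 150.88], [-54.13, 125.18], [17.81, 147.31], [-75.09, 255.09], [0, 152.58], [-146.25, 146.25]. Speed limits (degrees/s): [147.25, 147.25, 180, 180, 180, 180].

### API

Orientations are given as a 3x3 rotation matrix whose columns are the frame's x, y, z axes.
In Python, from station import robot gives the robot as it stands.
- The arm moves only by the tool carry_out, never from a script. Its argument "increments" is a list of rows, each a list of 5 numbers: the shift along the tool's x, y, z in cm, then the turn about the tool's y in degrees, then the closure in counts, from 0 (fully open) to 255 (shut). In form: [[x, y, z, yaw, fingers], ...]. A call has 1 to 20 rows; each row is the pose to reach, as a shift and turn from the pose commanded when the call began, along the tool's axes at that moment; what a row does not reach only later rows make up. A row lasts 1/12 s, in which the tool goes at most 41.7 mm and 7.16 degrees, less where a joint would pass 70% of its speed; a pose out of reach is approached as far as the arm can. A call with a gripper value outside its range is refused whole. The fingers move at their own pace and stop on an object; the grip force is fixed at half the most. Time passes only in rows, so rows that repeat a pose let the fingers close. It gives the time, the measured TCP pose, the force and the opening at its end, in the units of the state.
- robot.read_state(): the state, without advancing time (a new reading comes with each control period).
- robot.grab_frame(name): name is "scene" or "top" or "wrist"; returns the picture (400x640x3 uint8, red, green, blue); there is no depth.
- robot.camera_info(name): a dict with "K" (3x3 intrinsics, pixels), "k1" (the pictures are not rectified: a ray, as slopes to the right and down, at radius r is drawn at 1 + k1 r^2 times it, then the intrinsics apply), "world_from_camera" (4x4, takes a point from camera to world coordinates). Camera axes: x right, y down, z forward; pixel columns grow to the right and rows downward; lengths in m; the calibration is good to about 2 mm. A picture is of the moment at which its call begins: read the wrist's pose just before it. camera_info takes no time and is no camera call; for the wrist camera it gives the pose at the moment of the call.
- robot.close_job(): hands the job in, once; it reports no verdict.
The state is a dict: "t": time; "joint_positions": joint angles; "qd": joint speeds; "effort": joint torques, N m; "ee_pos": TCP position; "orientation": TCP orientation; "contact_force": force on the tool from outside, world axes, zero at the start; "torque": the same for the moment, N m; "opening": finger opening in m.
Only numpy, scipy, OpenCV 4.12 (cv2) and the standard library are available. Lean on these libraries where they do the work, as an engineer would, in place of code of your own. Each camera call takes 0.05 s, during which the arm holds its last target. There are 200 camera calls.

## Working session

There is one attempt and no reset: what is moved stays moved. The work goes in short steps, Python scripts to look and compute and a tool call to move; the robot and the scene stay as the last step left them, time stands still between calls to the robot, and variables do not carry over. Pictures are saved under pics/ and viewed, about 8 in all and at most 12, crops included, and the job is handed in when it is done.

Besides the shell and the picture viewer there is one more tool, called after "Request:" in YAML: its name, and indented under it one key for each argument. carry_out: Moves the arm, as the interface text tells. Its arguments: {"type":"object","properties":{"increments":{"type":"array","items":{"type":"array","items":{"type":"number"}}}},"required":["increments"]}

```bash
mkdir -p pics; ls; python3 - <<'E'
from station import robot
import cv2,numpy as np
np.set_printoptions(precision=4,suppress=True)
s=robot.read_state();print(s)
for n in("scene","top"):
    im=robot.grab_frame(n);cv2.imwrite(f"pics/{n}0.png",im[:,:,::-1]);print(n,robot.camera_info(n))
print(robot.camera_info("wrist"))
E
```

```text
pics
{'t': 0.0, 'joint_positions': array([68.7033, 15.1678, 91.9802, -0.0009, 72.9784, -2.1143]), 'qd': array([-0.0789,  0.0693,  0.0173, -0.1043,  0.0509, -0.1197]), 'effort': array([  0.0003, -50.2105, -35.6874,   0.0726,   0.0294,  -0.0002]), 'ee_pos': array([0.2215, 0.6369, 0.2374]), 'orientation': array([[ 0.9445, -0.0008,  0.3286],
       [-0.3286, -0.0021,  0.9445],
       [-0.0001, -1.    , -0.0022]]), 'contact_force': array([-0.2745, -0.3777,  0.6964]), 'torque': array([-0.035 ,  0.0371,  0.0122]), 'opening': 0.08787234968756708}
scene {'K': array([[457.33  ,   0.    , 319.7351],
       [  0.    , 457.33  , 201.37  ],
       [  0.    ,   0.    ,   1.    ]]), 'k1': -0.13367798350356055, 'world_from_camera': array([[ 0.8388,  0.3372, -0.4273,  1.0168],
       [ 0.5444, -0.5231,  0.6558, -0.6866],
       [-0.0024, -0.7827, -0.6223,  0.7198],
       [ 0.    ,  0.    ,  0.    ,  1.    ]])}
top {'K': array([[429.7447,   0.    , 322.1156],
       [  0.    , 429.7447, 202.9432],
       [  0.    ,   0.    ,   1.    ]]), 'k1': -0.011745709316855283, 'world_from_camera': array([[-0.0139, -0.995 ,  0.0988,  0.4758],
       [-0.9998,  0.0153,  0.0133, -0.0604],
       [-0.0148, -0.0986, -0.995 ,  1.2482],
       [ 0.    ,  0.    ,  0.    ,  1.    ]])}
{'K': array([[321.3292,   0.    , 321.6171],
       [  0.    , 321.3292, 202.5686],
       [  0.    ,   0.    ,   1.    ]]), 'k1': 0.01798092323172828, 'world_from_camera': array([[ 0.3283,  0.8995,  0.2882,  0.1477],
       [ 0.9446, -0.3118, -0.1028,  0.6628],
       [-0.0026,  0.306 , -0.952 ,  0.3831],
       [ 0.    ,  0.    ,  0.    ,  1.    ]])}
```

View pics/top0.png

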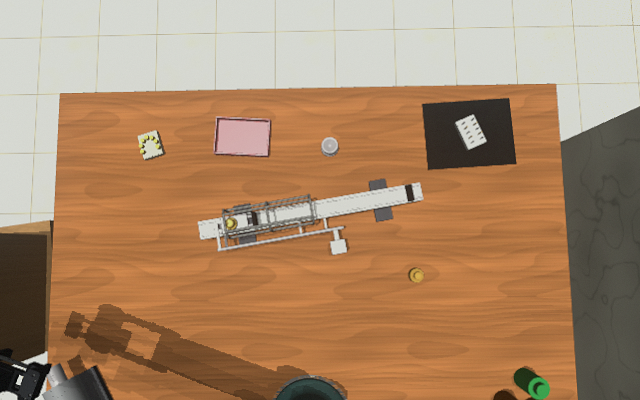

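View pics/scene0.png

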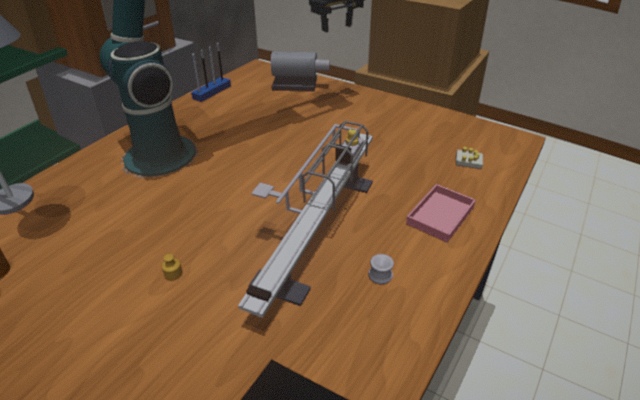

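The top view shows the rail running from (199,232) to (423,190), downhill to the right. The stop is near (409,193), the pad at (338,247) and the weight at (416,275). In the scene view the pad is at (263,191) and the stop at (260,292).

```bash
cat > h.py <<'E'
import numpy as np,cv2
from station import robot
np.set_printoptions(precision=4,suppress=True)
def ray(ci,p):
    K=ci["K"];k=ci["k1"];u=np.array([(p[0]-K[0,2])/K[0,0],(p[1]-K[1,2])/K[1,1]]);v=u.copy()
    for _ in range(20): v=u/(1+k*(v@v))
    T=ci["world_from_camera"];return T[:3,3],T[:3,:3]@np.array([v[0],v[1],1])
def plane(ci,p,z):
    o,d=ray(ci,p);return o+d*(z-o[2])/d[2]
def proj(ci,X):
    T=ci["world_from_camera"];c=T[:3,:3].T@(np.array(X)-T[:3,3]);v=c[:2]/c[2];v=v*(1+ci["k1"]*(v@v))
    return v*[ci["K"][0,0],ci["K"][1,1]]+ci["K"][:2,2]
def tri(a,b):
    (o,d),(p,e)=a,b;A=np.c_[d,-e];t=np.linalg.lstsq(A,p-o,rcond=None)[0]
    P,Q=o+d*t[0],p+e*t[1];return (P+Q)/2,np.linalg.norm(P-Q)
E
python3 - <<'E'
from h import *
t=cv2.imread("pics/top0.png");s=cv2.imread("pics/scene0.png")
a=cv2.resize(t[165:265,310:440],None,fx=6,fy=6,interpolation=cv2.INTER_CUBIC)[:, :780]
cv2.imwrite("pics/topc.png",a)
b=cv2.resize(s[170:320,230:330],None,fx=4,fy=4,interpolation=cv2.INTER_CUBIC)
cv2.imwrite("pics/scc.png",b)
ci=robot.camera_info("top");cs=robot.camera_info("scene")
hsv=cv2.cvtColor(t,cv2.COLOR_BGR2HSV)
m=((hsv[...,1]<60)&(hsv[...,2]>110)).astype(np.uint8)
up=[];lo=[]
for c in list(range(330,368,2))+list(range(392,402,2)):
    r=np.where(m[180:222,c])[0]+180
    up.append((c,r.min()-.5));lo.append((c,r.max()+.5))
print(up[::3],lo[::3])
mm=np.zeros_like(m);mm[238:258,328:350]=m[238:258,328:350];y,x=np.where(mm);print("pad top px",x.mean(),y.mean(),len(x),x.min(),x.max(),y.min(),y.max())
E
```

```text
[(330, np.float64(197.5)), (336, np.float64(196.5)), (342, np.float64(195.5)), (348, np.float64(194.5)), (354, np.float64(193.5)), (360, np.float64(192.5)), (366, np.float64(191.5)), (396, np.float64(185.5))] [(330, np.float64(216.5)), (336, np.float64(215.5)), (342, np.float64(214.5)), (348, np.float64(213.5)), (354, np.float64(212.5)), (360, np.float64(211.5)), (366, np.float64(210.5)), (396, np.float64(204.5))]
pad top px 337.89956331877727 245.96943231441048 229 330 346 238 254
```

View pics/topc.png

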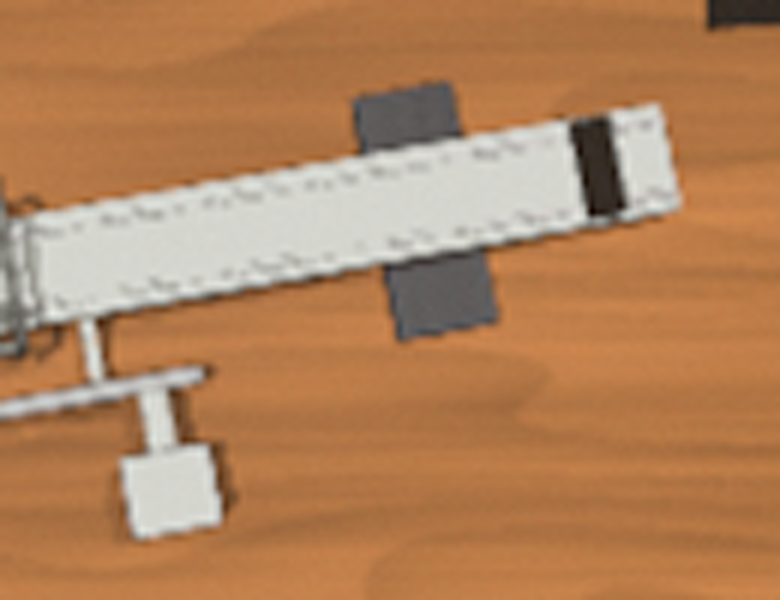

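View pics/scc.png

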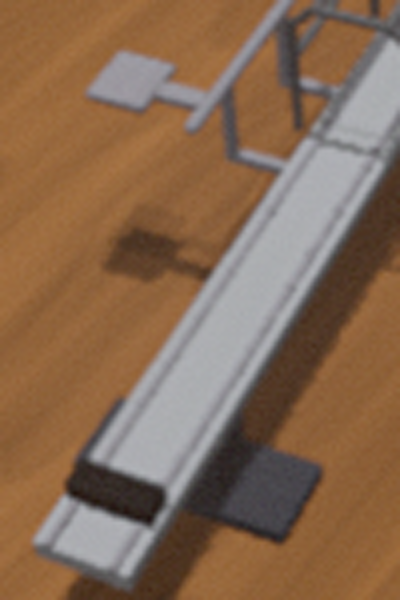

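The crops give the pad centre at about (338.2,246.5) in the top view and (262.3,189.5) in the scene view. The stop's uphill top edge is at about (406,193) in the top view.

```bash
python3 - <<'E'
from h import *
ci=robot.camera_info("top");cs=robot.camera_info("scene")
print("pad",tri(ray(ci,(338.2,246.5)),ray(cs,(262.3,189.5))), plane(ci,(338.2,246.5),.1204))
# rail centreline: edges mid, z from local x
L=[]
for c,m in [(331,206.9),(349,203.8),(367,200.8),(397,195.0)]:
    L.append([(c,m)])
end=plane(ci,((660+682)/12+310-.4,(103+207)/12+165-.4),.0588)
st=plane(ci,(578.5/6+310-.4,171.5/6+165-.4),.0731)
g=plane(ci,(331,206.9),.0735);g2=plane(ci,(367,200.8),.067)
print("end",end,"stop",st,"g",g,g2)
d=(end-g)[:2];d/=np.linalg.norm(d);print("dir",d,np.degrees(np.arctan2(d[1],d[0])))
o=(end[:2]-.31*d+st[:2]-.265*d)/2;print("origin",end[:2]-.31*d,st[:2]-.265*d)
n=np.array([-d[1],d[0]])
P=plane(ci,(338.2,246.5),.1204)[:2]-o;print("pad rail",P@d,P@n)
for nme,X in (("end",(.31,0,.0588)),("ge",(0,0,.075)),("pad",(.05,-.112,.1204)),("b",(-.146,0,.118))):
    W=np.r_[o+X[0]*d+X[1]*n,X[2]];print(nme,W,proj(ci,W),proj(cs,W))
E
```

```text
pad (array([ 0.4734, -0.0852,  0.117 ]), np.float64(0.0016887396635804895)) [ 0.4728 -0.0857  0.1204]
end [ 0.6245 -0.3212  0.0588] stop [ 0.6158 -0.2755  0.0731] g [ 0.5811 -0.0689  0.0735] [ 0.597  -0.1685  0.067 ]
dir [ 0.1697 -0.9855] -80.22819696045029
origin [ 0.5719 -0.0157] [ 0.5708 -0.0144]
pad rail 0.052871226102365894 -0.10910370556660043
end [ 0.624  -0.3206  0.0588] [421.2012 190.6332] [248.6933 308.1696]
ge [ 0.5714 -0.0151  0.075 ] [311.4122 210.6774] [316.8474 202.7847]
pad [ 0.4695 -0.0833  0.1204] [337.3262 247.7993] [260.9088 187.2671]
b [0.5466 0.1288 0.118 ] [256.4017 219.5398] [340.6757 154.4579]
```

Request:
carry_out:
  increments:
    - [47.3,0,-59.9,61,255]
    - [47.3,0,-59.9,61,255]
    - [47.3,0,-59.9,61,255]
    - [47.3,0,-59.9,61,255]
    - [47.3,0,-59.9,61,255]
    - [47.3,0,-59.9,61,255]
    - [47.3,0,-59.9,61,255]
    - [47.3,0,-59.9,61,255]
    - [47.3,0,-59.9,61,255]
    - [47.3,0,-59.9,61,255]
    - [47.3,0,-59.9,61,255]
    - [47.3,0,-59.9,61,255]
    - [47.3,0,-59.9,61,255]
    - [47.3,0,-59.9,61,255]
    - [47.3,0,-59.9,61,255]
    - [47.3,0,-59.9,61,255]
    - [47.3,3,-59.9,61,255]
    - [47.3,6,-59.9,61,255]
    - [47.3,6,-59.9,61,255]
    - [47.3,6,-59.9,61,255]

```text
t: 1.77
ee_pos: [0.4696, -0.0868, 0.174]
orientation: [[0.167, -0.007, 0.986], [-0.986, 0.0, 0.167], [-0.001, -1.0, -0.007]]
contact_force: [0.3, 0.7, -0.2]
opening: 0.0005
```

```bash
python3 - <<'E'
from h import *
ci=robot.camera_info("wrist");im=robot.grab_frame("wrist");s=robot.read_state();print(s["ee_pos"],s["orientation"],s["contact_force"])
e=s["ee_pos"];print(ci,"tip px",proj(ci,e))
d=np.array([.1697,-.9855]);n=np.array([.9855,.1697]);o=np.array([.5714,-.015])
for nme,X in (("stopL",(.265,.023,.0731)),("stopR",(.265,-.023,.0731)),("padc",(.0529,-.109,.119)),("rodend",(.07,-.062,.12)),("g",(0,0,.075)),("railendR",(.31,-.025,.0588))):
    W=np.r_[o+X[0]*d+X[1]*n,X[2]];p=proj(ci,W);print(nme,p)
cv2.imwrite("pics/w1.png",im[:,:,::-1])
E
```

```text
[ 0.4697 -0.085   0.1757] [[ 0.1666 -0.0061  0.986 ]
 [-0.986   0.0014  0.1666]
 [-0.0024 -1.     -0.0058]] [-1.1852  1.2415 -0.0668]
{'K': array([[321.3292,   0.    , 321.6171],
       [  0.    , 321.3292, 202.5686],
       [  0.    ,   0.    ,   1.    ]]), 'k1': 0.01798092323172828, 'world_from_camera': array([[ 0.986 ,  0.1609,  0.0444,  0.4584],
       [ 0.1668, -0.9386, -0.3019, -0.009 ],
       [-0.007 ,  0.3051, -0.9523,  0.3197],
       [ 0.    ,  0.    ,  0.    ,  1.    ]])} tip px [320.6025 261.1288]
stopL [458.4799 404.9051]
stopR [411.9005 404.358 ]
padc [326.0544 222.0688]
rodend [395.1423 246.0846]
g [472.5147 134.1453]
railendR [403.3043 424.4762]
```

View pics/w1.png

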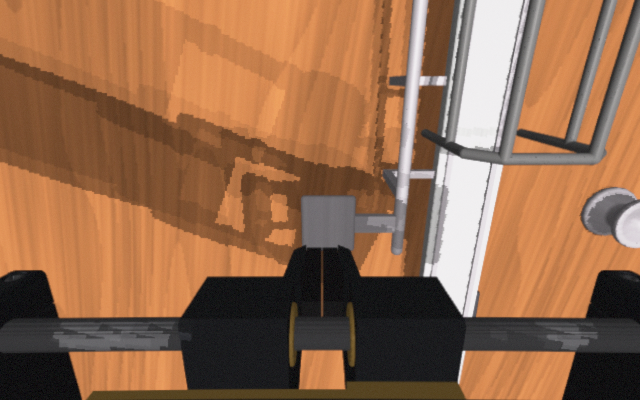

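The wrist view shows the pad centred at about (328,221), against a prediction of (326,222), and the rod end at (398,250) against (395,246). The map is good to about 2 mm.

Request:
carry_out:
  increments:
    - [0,2.5,-0.4,0,255]
    - [0,5.0,-0.4,0,255]
    - [0,5.0,-0.4,0,255]
    - [0,5.0,-0.4,0,255]
    - [0,5.0,-0.4,0,255]

```text
t: 2.23
ee_pos: [0.4686, -0.0837, 0.1303]
orientation: [[0.172, 0.002, 0.985], [-0.985, -0.0, 0.172], [0.0, -1.0, 0.002]]
contact_force: [-0.5, -0.1, 0.6]
opening: 0.0002
```

```bash
python3 - <<'E'
from h import *
s=robot.read_state();print(s["t"],s["ee_pos"],s["contact_force"])
t=robot.grab_frame("top");hsv=cv2.cvtColor(t,cv2.COLOR_RGB2HSV)
def die(t):
    hsv=cv2.cvtColor(t,cv2.COLOR_RGB2HSV)
    m=cv2.inRange(hsv,(18,110,110),(35,255,255));m[:170]=0;m[255:]=0;m[:,:195]=0;m[:,400:]=0
    y,x=np.where(m);return x.mean(),y.mean(),len(x)
print(die(t))
ci=robot.camera_info("top")
d=np.array([.1697,-.9855]);o=np.array([.5714,-.015])
for x in(-.198,-.188,0.): print(x,proj(ci,np.r_[o+x*d,.075-.0524*x+.06]))
cv2.imwrite("pics/t1.png",cv2.resize(t[150:290,190:400],None,fx=3,fy=3)[:,:,::-1])
E
```

```text
2.2333 [ 0.4686 -0.0837  0.1303] [-0.5452 -0.0651  0.5546]
(np.float64(230.79787234042553), np.float64(223.4255319148936), 94)
-0.198 [234.772  222.5964]
-0.188 [238.6285 221.8938]
0.0 [310.4796 208.8022]
```

View pics/t1.png

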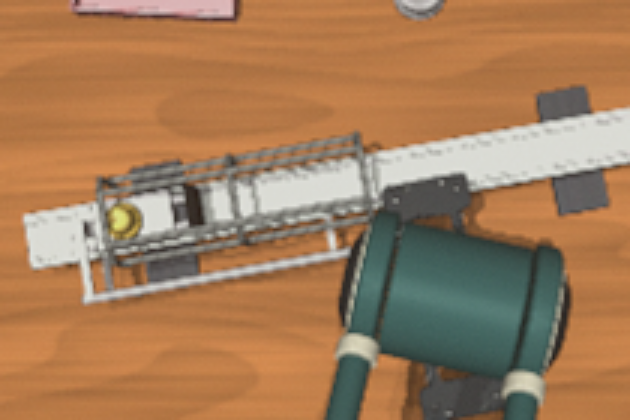

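The trolley waits in the clip, with its yellow die at (231,223) and its dark bumper about 24 px ahead. Pressing the pad now.

Request:
carry_out:
  increments:
    - [0,1.2,0,0,255]
    - [0,2.4,0,0,255]
    - [0,2.4,0,0,255]
    - [0,2.4,0,0,255]
    - [0,2.4,0,0,255]

```text
t: 2.7
ee_pos: [0.4706, -0.0845, 0.108]
orientation: [[0.171, 0.006, 0.985], [-0.985, -0.001, 0.171], [0.002, -1.0, 0.006]]
contact_force: [0.4, 0.8, 5.4]
opening: 0.0009
```

```bash
cat >> h.py <<'E'
def die(t):
    hsv=cv2.cvtColor(t,cv2.COLOR_RGB2HSV)
    m=cv2.inRange(hsv,(18,110,110),(35,255,255));m[:170]=0;m[255:]=0;m[:,:195]=0;m[:,400:]=0
    y,x=np.where(m);return x.mean(),y.mean(),len(x)
E
python3 - <<'E'
from h import *
s=robot.read_state();print(s["t"],s["ee_pos"],s["contact_force"])
print(die(robot.grab_frame("top")),robot.read_state()["t"])
E
```

```text
2.7 [ 0.4706 -0.0845  0.108 ] [0.3574 0.8484 5.4475]
(np.float64(238.44565217391303), np.float64(222.32608695652175), 92) 2.75
```

Request:
carry_out:
  increments:
    - [0.5,-2.5,0,0,255]
    - [1.5,-3.5,2,0,255]
    - [3,-3.5,6,0,255]
    - [4,-3,9.5,0,255]
    - [4,-1,11.2,0,255]
    - [4,0.6,11.2,0,255]

```text
t: 3.25
ee_pos: [0.5915, -0.105, 0.1019]
orientation: [[0.171, 0.009, 0.985], [-0.985, -0.002, 0.171], [0.003, -1.0, 0.009]]
contact_force: [-0.5, -0.4, -0.2]
opening: 0.0006
```

```bash
python3 - <<'E'
from h import *
s=robot.read_state();print(s["t"],s["ee_pos"],s["contact_force"])
ci=robot.camera_info("wrist");im=robot.grab_frame("wrist");cv2.imwrite("pics/w2.png",im[:,:,::-1])
d=np.array([.1697,-.9855]);n=np.array([.9855,.1697]);o=np.array([.5714,-.015])
print((s["ee_pos"][:2]-o)@d,(s["ee_pos"][:2]-o)@n)
for x in (-.1,-.06,-.03,0,.05,.08): print(x,[proj(ci,np.r_[o+x*d+y*n,.075-.0524*x+.058]).round(1) for y in(-.02,.02)])
E
```

```text
3.25 [ 0.5915 -0.105   0.1019] [-0.5316 -0.4124 -0.1855]
0.09210276035170753 0.004584170703189101
-0.1 [array([ 195.5, -511.2]), array([ 397.4, -506.3])]
-0.06 [array([ 221.8, -211.4]), array([ 381.2, -209.3])]
-0.03 [array([234.5, -60.3]), array([373.3, -59.2])]
0 [array([243.9,  55.5]), array([367.4,  56. ])]
0.05 [array([255.3, 200.4]), array([360.3, 200.3])]
0.08 [array([260.5, 268.4]), array([357. , 268.1])]
```

View pics/w2.png

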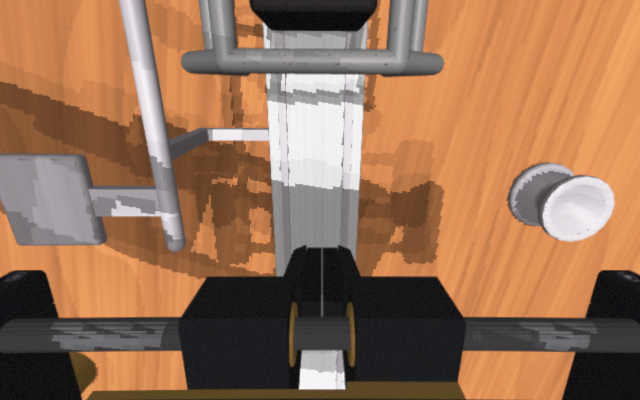

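The bumper's front is at about row 28 (rail x ≈ -0.007), just leaving the guard. The hand waits over the track, about 4 mm left of centre.

Request:
carry_out:
  increments:
    - [0.6,0.1,-0.3,0,255]

```text
t: 3.38
ee_pos: [0.5829, -0.11, 0.0974]
orientation: [[0.172, -0.002, 0.985], [-0.985, 0.001, 0.172], [-0.001, -1.0, -0.002]]
contact_force: [-0.5, -0.6, 0.5]
opening: 0.0003
```

```bash
python3 - <<'E'
from h import *
s=robot.read_state();print(s["t"],s["ee_pos"],s["contact_force"])
ci=robot.camera_info("wrist");im=robot.grab_frame("wrist");cv2.imwrite("pics/w3.png",im[:,:,::-1])
d=np.array([.1697,-.9855]);n=np.array([.9855,.1697]);o=np.array([.5714,-.015])
print((s["ee_pos"][:2]-o)@d,(s["ee_pos"][:2]-o)@n)
for x in (0,.01,.02,.03,.04,.05,.08): print(x,[proj(ci,np.r_[o+x*d+y*n,.075-.0524*x+.058]).round(1) for y in(-.02,.02)],proj(ci,np.r_[o+x*d,.075-.0524*x+.014]).round(1))
print(im[0:260:5,300].mean(1).round(0))
E
```

```text
3.3833 [ 0.5829 -0.11    0.0974] [-0.4823 -0.6392  0.4724]
0.09556333020744964 -0.004772460994989769
0 [array([269.9,  41.3]), array([399.6,  41.5])] [331.   58.7]
0.01 [array([271.7,  76.4]), array([396.7,  76.6])] [330.7  83.2]
0.02 [array([273.3, 108.9]), array([394. , 109.2])] [330.4 106.4]
0.03 [array([274.9, 139.3]), array([391.6, 139.7])] [330.2 128.5]
0.04 [array([276.3, 167.8]), array([389.3, 168.1])] [329.9 149.5]
0.05 [array([277.6, 194.5]), array([387.1, 194.8])] [329.7 169.6]
0.08 [array([281. , 265.7]), array([381.5, 266. ])] [329.  224.8]
[249. 249. 249. 249. 249. 249. 132. 157. 193. 156. 122.  76. 163. 164.
 156. 104. 104. 104.  32.  41.  41.  39.  39.  36. 151. 235. 238. 239.
 238. 238. 238. 236. 237. 224. 224. 222. 222. 223. 219. 128. 128. 127.
 128. 125. 129. 127. 127. 124. 129. 128.  19.  24.]
```

View pics/w3.png

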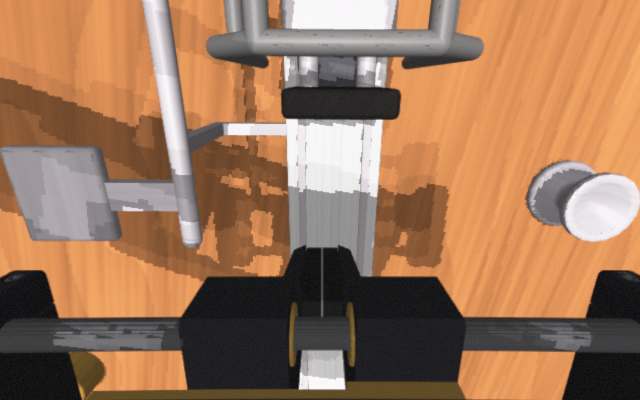

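The bumper is out of the guard. Its edge is at row 118 (rail x ≈ 0.0225), with a gap of about 64 mm to the fingers. I'll give way one row and re-measure its speed.

Request:
carry_out:
  increments:
    - [2.5,0.2,0.3,0,255]

```text
t: 3.52
ee_pos: [0.5894, -0.133, 0.0971]
orientation: [[0.173, -0.0, 0.985], [-0.985, 0.001, 0.173], [-0.001, -1.0, 0.0]]
contact_force: [-0.1, 0.6, -0.9]
opening: 0.0002
```

```bash
python3 - <<'E'
from h import *
d=np.array([.1697,-.9855]);n=np.array([.9855,.1697]);o=np.array([.5714,-.015])
s=robot.read_state();e=s["ee_pos"];print(s["t"],e,s["contact_force"],(e[:2]-o)@d,(e[:2]-o)@n)
ci=robot.camera_info("wrist");im=robot.grab_frame("wrist");cv2.imwrite("pics/w4.png",im[:,:,::-1])
def edge(im,c):
    g=cv2.GaussianBlur(im,(1,3),0)[:240,c-3:c+4].mean((1,2));k=np.where(g<60)[0];return k.min() if len(k) else None,k.max() if len(k) else None
p3=cv2.imread("pics/w3.png")
print("w3",[edge(p3,c) for c in(310,335,360)],"w4",[edge(im,c) for c in(300,320,340,360)])
for x in (.02,.03,.04,.05,.06,.07,.08): print(x,proj(ci,np.r_[o+x*d,.075-.0524*x+.058]).round(1))
s=robot.read_state();e=s["ee_pos"];print(s["t"],(e[:2]-o)@d,(e[:2]-o)@n,e[2])
E
```

```text
3.5167 [ 0.5894 -0.133   0.0971] [-0.0661  0.6219 -0.8917] 0.11929203844703541 -0.0023062235584713963
w3 [(np.int64(88), np.int64(117)), (np.int64(82), np.int64(118)), (np.int64(87), np.int64(118))] w4 [(np.int64(124), np.int64(158)), (np.int64(120), np.int64(158)), (np.int64(87), np.int64(158)), (np.int64(124), np.int64(159))]
0.02 [327.1  28.3]
0.03 [326.8  64. ]
0.04 [326.5  97.1]
0.05 [326.3 128. ]
0.06 [326.  156.9]
0.07 [325.8 184. ]
0.08 [325.6 209.5]
3.5667 0.12537748169949134 -0.001002154927744369 0.09764601129613493
```

The bumper is at x = 0.0607 at t = 3.517 and doing about 0.29 m/s, so the gap is now about 41 mm. The run-along catch follows: meet it at about 0.24 m/s, then slow down over about 36 mm.

Request:
carry_out:
  increments:
    - [0.5,0.05,0,0,255]
    - [2.1,0.1,0,0,255]
    - [4.1,0.2,0,0,255]
    - [6.1,0.3,0,0,255]
    - [8.0,0.4,0,0,255]
    - [9.5,0.5,0,0,255]
    - [10.55,0.55,0,0,255]
    - [11.2,0.6,0,0,255]
    - [11.5,0.6,0,0,255]
    - [11.6,0.6,0,0,255]
    - [11.6,0.6,0,0,255]
    - [11.6,0.6,0,0,255]

```text
t: 4.57
ee_pos: [0.6099, -0.2486, 0.0896]
orientation: [[0.171, -0.0, 0.985], [-0.985, 0.001, 0.171], [-0.001, -1.0, -0.0]]
contact_force: [0.1, -0.7, 0.4]
opening: 0.0007
```

```bash
cat > m.py <<'E'
from h import *
import sys
d=np.array([.1697,-.9855]);n=np.array([.9855,.1697]);o=np.array([.5714,-.015])
s=robot.read_state();e=s["ee_pos"];print(s["t"],e,s["contact_force"],"along",s["contact_force"][:2]@d,(e[:2]-o)@d,(e[:2]-o)@n)
ci=robot.camera_info("wrist");im=robot.grab_frame("wrist");cv2.imwrite(sys.argv[1],im[:,:,::-1])
x0=(e[:2]-o)@d-.009
print("face px",proj(ci,np.r_[o+x0*d,.075-.0524*x0+.058]),proj(ci,np.r_[o+.235*d,.075-.0524*.235+.058]))
E
python3 m.py pics/w5.png
```

```text
4.5667 [ 0.6099 -0.2486  0.0896] [ 0.121  -0.6717  0.4178] along 0.6824926806112379 0.23674465202445277 -0.0017369049829643875
face px [323.6267 280.4076] [323.5591 295.4158]
```

View pics/w5.png

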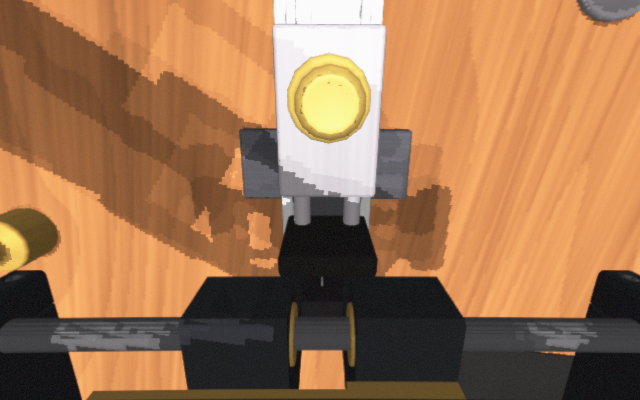

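The bumper (rows 215–280) now rests against the closed fingers, about 45 mm short of the stop, with a contact force of about 0.7 N along the rail. Now holding for well over 2 s.

Request:
carry_out:
  increments:
    - [0,0,0,0,255]
    - [0,0,0,0,255]
    - [0,0,0,0,255]
    - [0,0,0,0,255]
    - [0,0,0,0,255]
    - [0,0,0,0,255]
    - [0,0,0,0,255]
    - [0,0,0,0,255]
    - [0,0,0,0,255]
    - [0,0,0,0,255]
    - [0,0,0,0,255]
    - [0,0,0,0,255]
    - [0,0,0,0,255]
    - [0,0,0,0,255]
    - [0,0,0,0,255]
    - [0,0,0,0,255]
    - [0,0,0,0,255]
    - [0,0,0,0,255]
    - [0,0,0,0,255]
    - [0,0,0,0,255]

```text
t: 6.28
ee_pos: [0.61, -0.2495, 0.0897]
orientation: [[0.171, -0.0, 0.985], [-0.985, -0.0, 0.171], [-0.0, -1.0, -0.0]]
contact_force: [0.6, -0.3, -0.1]
opening: 0.0004
```

Request:
carry_out:
  increments:
    - [0,0,0,0,255]
    - [0,0,0,0,255]
    - [0,0,0,0,255]
    - [0,0,0,0,255]
    - [0,0,0,0,255]
    - [0,0,0,0,255]
    - [0,0,0,0,255]
    - [0,0,0,0,255]
    - [0,0,0,0,255]
    - [0,0,0,0,255]
    - [0,0,0,0,255]
    - [0,0,0,0,255]
    - [0,0,0,0,255]
    - [0,0,0,0,255]
    - [0,0,0,0,255]
    - [0,0,0,0,255]

```text
t: 7.62
ee_pos: [0.61, -0.2495, 0.0897]
orientation: [[0.171, -0.0, 0.985], [-0.985, -0.0, 0.171], [0.0, -1.0, -0.0]]
contact_force: [-0.1, -0.2, -0.5]
opening: 0.0005
```

```bash
python3 m.py pics/w6.png; python3 - <<'E'
import cv2,numpy as np
for f in("w5","w6"):
    h=cv2.cvtColor(cv2.imread(f"pics/{f}.png"),cv2.COLOR_BGR2HSV);m=cv2.inRange(h,(18,110,110),(35,255,255));m[:,:250]=0;m[200:]=0
    y,x=np.where(m);print(x.mean(),y.mean())
E
```

```text
7.6167 [ 0.61   -0.2495  0.0897] [-0.1366 -0.2479 -0.5214] along 0.22109074883614674 0.23765917475168233 -0.0017525571418871195
face px [323.601  280.2478] [323.5513 293.3728]
328.0463133640553 94.14078341013825
327.85766927683096 94.28374021188392
```

The die has moved less than 0.2 px in 3 s, so the hold is steady. Easing it down at about 22 mm/s, slower near the stop.

Request:
carry_out:
  increments:
    - [0.05,0,0,0,255]
    - [0.15,0,0,0,255]
    - [0.3,0,0,0,255]
    - [0.5,0,0,0,255]
    - [0.7,0,0,0,255]
    - [0.9,0,0,0,255]
    - [1.1,0,0,0,255]
    - [1.3,0,0,0,255]
    - [1.5,0,0,0,255]
    - [1.7,0,0,0,255]
    - [1.9,0,0,0,255]
    - [2.1,0,0,0,255]
    - [2.3,0,0,0,255]
    - [2.5,0,0,0,255]
    - [2.7,0,0,0,255]
    - [2.9,0,0,0,255]
    - [3.1,0,0,0,255]
    - [3.25,0,0,0,255]
    - [3.35,0,0,0,255]
    - [3.45,0,0,0,255]

```text
t: 9.33
ee_pos: [0.6159, -0.2836, 0.0897]
orientation: [[0.17, -0.0, 0.985], [-0.985, 0.0, 0.17], [-0.0, -1.0, -0.0]]
contact_force: [0.1, -1.0, -0.5]
opening: 0.0004
```

Request:
carry_out:
  increments:
    - [0.1,0,0,0,255]
    - [0.2,0,0,0,255]
    - [0.3,0,0,0,255]
    - [0.4,0,0,0,255]
    - [0.5,0,0,0,255]
    - [0.6,0,0,0,255]
    - [0.7,0,0,0,255]
    - [0.8,0,0,0,255]
    - [0.9,0,0,0,255]
    - [1.0,0,0,0,255]
    - [1.1,0,0,0,255]
    - [1.2,0,0,0,255]
    - [1.3,0,0,0,255]
    - [1.4,0,0,0,255]
    - [1.5,0,0,0,255]
    - [1.6,0,0,0,255]
    - [1.7,0,0,0,255]
    - [1.8,0,0,0,255]
    - [1.9,0,0,0,255]
    - [2.0,0,0,0,255]

```text
t: 11.0
ee_pos: [0.6193, -0.3033, 0.0897]
orientation: [[0.171, -0.0, 0.985], [-0.985, -0.0, 0.171], [-0.0, -1.0, -0.0]]
contact_force: [0.6, 0.1, -0.2]
opening: -0.0002
```

```bash
python3 m.py pics/w7.png
```

```text
11.0 [ 0.6193 -0.3033  0.0897] [ 0.5835  0.0937 -0.2266] along 0.006669616858162545 0.29221868246300164 -0.001690951716898235
face px [323.4333 276.4641] [323.8472 162.0125]
```

View pics/w7.png

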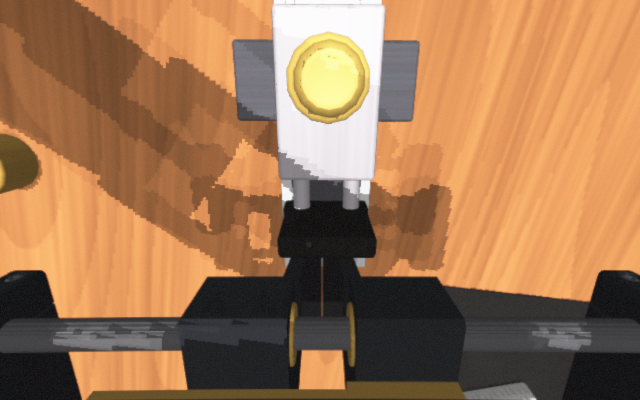

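The bumper's edge (row ~258) is now clear of the fingers, so the trolley rests on the stop. Backing the hand away and then up.

Request:
carry_out:
  increments:
    - [1,0,0,0,255]
    - [2,0,0,0,255]
    - [3,0,0,0,255]
    - [4,0,0,0,255]
    - [4,-2,0,0,255]
    - [4,-5,0,0,255]
    - [4,-8,0,0,255]
    - [4,-11,0,0,255]
    - [4,-13,0,0,255]
    - [4,-13,0,0,255]
    - [4,-13,0,0,255]
    - [4,-13,0,0,255]
    - [4,-13,0,0,255]

```text
t: 12.13
ee_pos: [0.6249, -0.3423, 0.2169]
orientation: [[0.17, -0.004, 0.985], [-0.985, 0.002, 0.17], [-0.003, -1.0, -0.003]]
contact_force: [-1.0, -0.3, 0.3]
opening: 0.0006
```

```bash
python3 m.py pics/w8.png; python3 - <<'E'
from h import *
cs=robot.camera_info("scene");im=robot.grab_frame("scene")
cv2.imwrite("pics/s8.png",cv2.resize(im[120:330,140:500],None,fx=2,fy=2)[:,:,::-1])
E
```

```text
12.1333 [ 0.6249 -0.3423  0.2169] [-0.9838 -0.3077  0.2815] along 0.1363094000250292 0.3316276892211736 -0.0027698369998790558
face px [324.3326 191.5025] [324.7925  72.3765]
```

View pics/s8.png

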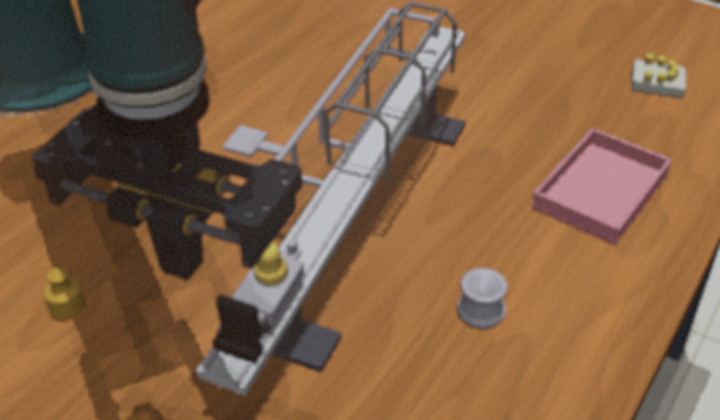

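The trolley rests against the stop at about (240,340), the hand is well clear, and the weight, dappen and tray are where they were. Handing in.

```bash
python3 -c "
from station import robot
print(robot.close_job())"
```

```text
the job is handed in; nothing more can be done
None
```

I pressed the pad to release the trolley, caught it downhill of the guard and held it on the slope. I then eased it down to the stop, took the hand away and handed the job in at about 12 s of the 42 s allowed.

- **Catch:** The bumper was clear of the guard before anything touched it. The hand then ran ahead of the trolley and slowed with it. The planned closing speed was about 0.05 m/s.
- **Hold:** The trolley stood still about 45 mm short of the stop for about 3 s. The die moved less than 0.2 px between pictures taken at the start and end of the hold.
- **Touch force:** The readings at the catch, hold and ease-down were 1 N or less, against noise of about 1 N. I only read the force at the end of each move, so the peak during the catch itself was not recorded. The pad press read 5.4 N, which the pad's spring needs.
- **End state:** The last pictures show the trolley resting against the stop with the hand well clear. The tray, dappen holder and weight looked undisturbed by eye; I did not measure their positions.
- **Disagreement:** The trolley's speed measured 0.22 m/s and then 0.29 m/s over two successive short intervals. I planned the catch for 0.29 m/s.

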